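# Open the orange-tabbed cuvette holder

## Task

Open the cuvette holder that has the orange tab, ready for loading: press its orange release tab down with the fingertips so that the lid springs up, then push the lid all the way back until it rests fully open by itself. Leave the blue-tabbed holder shut, do not shove or lift either holder, and do not pick up or push away the small things standing around.

Things in the scene. Friction and masses are not known exactly. Their poses are not given: they have to be found in the camera images.
- orange_holder: cuvette holder with the orange release tab: low grey loose instrument with a weighted base, 1.8 kg, on rubber feet, white lid; housing 110 (x) x 96 (y) x 58 mm high, lid top at 66 mm. Origin: on the work surface under the housing (its front face is 50 mm from the origin towards -x, its back 60 mm towards +x). Its x axis points from the tab (front) to the lid hinge (back), y along the hinge, z up
- orange_pad (a point): centre of the top face of the orange press tab, which sticks out in front of the holder: 38 mm (x) x 42 mm (y), about 45 mm above the work surface, 78 mm in front of the holder's origin. A latch arm stands up 20 mm behind this point, between it and the lid; the lid's tongue reaches the arm. The point moves with the tab
- orange_tab (a joint): rotation of the orange tab (rad): 0 at rest, 0.26 fully pressed down against its stop (about 7 mm at the pad). It springs back; about 2 N at the pad starts it moving and 5 N presses it fully. The latch lets the lid go at about 0.17
- orange_lid (a joint): lid angle (rad): 0 shut, 1.85 fully open against its stop (leaning back past upright). When the latch lets go a spring lifts it slowly to about 0.75 rad and holds it there; from there it must be pushed. Let go below about 1.45 it falls back to 0.75, near upright it may stay, beyond about 1.68 it falls back onto its stop. The hinge is damped and light (about 0.3 N at the front edge), the lid's plastic smooth (friction about 0.3)
- orange_lid_edge (a point): middle of the lid's rounded front edge (8 mm thick), 95 mm from the hinge axis; moves with the lid. The lid is 90 mm wide along the hinge and 7 mm thick; a steel tongue, 20 mm wide, sticks out 8 mm further at the middle
- orange_hinge (a point): middle of the lid's hinge axis, at the back of the holder, 62 mm above the work surface, 52 mm behind the holder's origin; does not move with the lid
- blue_holder: cuvette holder with the blue release tab: low grey loose instrument with a weighted base, 1.8 kg, on rubber feet, white lid; housing 110 (x) x 96 (y) x 58 mm high, lid top at 66 mm. Origin: on the work surface under the housing (its front face is 50 mm from the origin towards -x, its back 60 mm towards +x). Its x axis points from the tab (front) to the lid hinge (back), y along the hinge, z up
- blue_pad (a point): centre of the top face of the blue press tab, which sticks out in front of the holder: 38 mm (x) x 42 mm (y), about 45 mm above the work surface, 78 mm in front of the holder's origin. A latch arm stands up 20 mm behind this point, between it and the lid; the lid's tongue reaches the arm. The point moves with the tab
- blue_tab (a joint): rotation of the blue tab (rad): 0 at rest, 0.26 fully pressed down against its stop (about 7 mm at the pad). It springs back; about 2 N at the pad starts it moving and 5 N presses it fully. The latch lets the lid go at about 0.17
- blue_lid (a joint): lid angle (rad): 0 shut, 1.85 fully open against its stop (leaning back past upright). When the latch lets go a spring lifts it slowly to about 0.75 rad and holds it there; from there it must be pushed. Let go below about 1.45 it falls back to 0.75, near upright it may stay, beyond about 1.68 it falls back onto its stop. The hinge is damped and light (about 0.3 N at the front edge), the lid's plastic smooth (friction about 0.3)
- blue_lid_edge (a point): middle of the lid's rounded front edge (8 mm thick), 95 mm from the hinge axis; moves with the lid. The lid is 90 mm wide along the hinge and 7 mm thick; a steel tongue, 20 mm wide, sticks out 8 mm further at the middle
- blue_hinge (a point): middle of the lid's hinge axis, at the back of the holder, 62 mm above the work surface, 52 mm behind the holder's origin; does not move with the lid
- vial_0: small glass vial with black screw cap and pink contents, 25 mm across, 58 mm high; bystander, stands loose; origin at the centre of its underside
- vial_1: small glass vial with black screw cap, 25 mm across, 58 mm high; bystander, stands loose; origin at the centre of its underside
- vial_2: small glass vial with black screw cap, 25 mm across, 58 mm high; bystander, stands loose; origin at the centre of its underside
- beaker_b: small glass beaker, 53 x 59 x 61 mm high; bystander, stands loose; origin at the centre of its underside
- cover_slips: blue carton, 48 x 60 x 32 mm high; bystander, stands loose; origin at the centre of its underside
- ph_strips: yellow flat carton, 52 x 82 x 24 mm high; bystander, stands loose; origin at the centre of its underside
- timer: white bench timer with display and buttons, 57 x 63 x 17 mm high; bystander, stands loose; origin at the centre of its underside

How it is judged:
By the outcome, as a careful person would: the job done as asked, in the order asked, and still so for the second after the job is handed in, with the robot touching nothing.
It also fails if it takes over 38 s, if anything falls off the work surface, if the arm or the gripper's body presses on something with over 40 N, if the wrist force passes 120 N, or if a joint passes its speed limit or range.

## Robot

A 6-joint arm with a two-finger parallel gripper is mounted at the origin on a cart in front of the work surface, level with it; the furniture and walls round the work are solid. World frame = base frame: x ahead of the robot, y to its left, z up, the work surface at z = 0. Lengths are in m, angles in rad, forces in N, time in s.
With the tool pointing down it reaches from about 0.3 to 0.85 m from the base axis. Payload 5.4 kg.
Tool frame: the origin (TCP) lies at the very end of the fingers, on their centre line; the grasp point (between the pads) lies 19 mm behind it; z points along the fingers, y is the direction in which the jaws open and shut (so a half turn about z gives the same grasp; the last joint's range is limited). The gripper opens to 85 mm and grips with 20 to 120 N. Pads are 22 mm wide; open, the fingers measure 114 mm over their backs; the gripper's body (76 mm by 85 mm) begins 54 mm behind the grasp point. The pads swing forward as they close: fully open they stand 13 mm farther back than shut.
Start: joints at [-0.21, 0.158, 1.597, -0, 1.386, -0.21], TCP at [0.575, -0, 0.192] pointing down, gripper open.
Joint ranges: [-2.91, 2.91], [-0.94, 2.29], [0.18, 2.7], [-1.29, 4.43], [0.17, 2.64], [-3, 3]. Speed limits (rad/s): [2.57, 2.57, 3.14, 3.14, 3.14, 3.14].

## Interface

Orientations are given as a unit quaternion [w, x, y, z].
In Python, from station import env, vision gives the robot as it stands. The module is installed in compiled form; this text tells all that it offers.
- The arm moves only by the tool drive_tool, never from a script. Its argument "targets" is a list of rows, each a list of 6 numbers: the shift along the tool's x, y, z in mm, then the turn, a rotation vector about the tool's x, y, z in rad. A call has exactly 8 rows; each row shifts and turns the commanded pose from where the row before left it, along the tool's axes as they then stand; what a row does not reach is not made up. A row lasts 1/8 s, in which the tool goes at most 62.5 mm and 10.7 degrees, less where a joint would pass 70% of its speed; a pose out of reach is approached as far as the arm can. A call with a gripper value outside its range is refused whole. "grip" is the closure in counts, from 0 (fully open) to 255 (shut), set as the call begins (left out, the last holds). The fingers move at their own pace and stop on an object; "newtons" is the grip in N (left out, the last holds). Time passes only in rows, so rows that do not move let the fingers close, or fill a call up. It gives the time, the measured TCP pose, the force and the opening at its end, in the units of the state.
- env.state(): the state, without advancing time (a new reading comes with each control period).
- vision.grab_frame(name): name is "scene" or "side" or "wrist"; returns (picture, depth): 400x640x3 uint8, red, green, blue; 400x640 float32, m along the optical axis (not along the pixel's ray), 0 where there is no reading.
- vision.get_calibration(name): a dict with "mtx" (3x3 intrinsics, pixels), "R" (3x3) and "t" (3): a world point X has camera coordinates R X + t. Camera axes: x right, y down, z forward; pixel columns grow to the right and rows downward; lengths in m; the calibration is good to about 2 mm. The wrist camera is an equidistant fisheye: a pixel r from the principal point sees the ray r / f radians off the axis. A picture is of the moment at which its call begins: read the wrist's pose just before it. get_calibration takes no time and is no camera call; for the wrist camera it gives the pose at the moment of the call.
- env.sign_off(): hands the job in, once; it reports no verdict.
The state is a dict: "clock": time; "joint_pos": joint angles; "dq": joint speeds; "tau": joint torques, N m; "tool_pos": TCP position; "eef_rot": TCP orientation; "force": force on the tool from outside, world axes, zero at the start; "moment": the same for the moment, N m; "opening": opening from 0.0 (shut) to 1.0 (fully open).
Only numpy, scipy, OpenCV 4.12 (cv2) and the standard library are available. Lean on these libraries where they do the work, as an engineer would, in place of code of your own. Each camera call takes 0.05 s, during which the arm holds its last target.

## Working session

There is one attempt and no reset: what is moved stays moved. The work goes in short steps, Python scripts to look and compute and a tool call to move; the robot and the scene stay as the last step left them, time stands still between calls to the robot, and variables do not carry over. Pictures are saved under pics/ and viewed, and the job is handed in when it is done.

Besides the shell and the picture viewer there is one more tool, called after "Call:" as name(argument=value, ...) on one line, values as JSON. drive_tool: Moves the arm, as the interface text tells. Its arguments: {"type":"object","properties":{"targets":{"type":"array","items":{"type":"array","items":{"type":"number"}}},"grip":{"type":"number"},"newtons":{"type":"number"}},"required":["targets"]}

```bash
mkdir -p pics
python3 - <<'E'
from station import env, vision
import cv2, numpy as np
print(env.state())
for n in ("scene","side"):
    p,d=vision.grab_frame(n); cv2.imwrite(f"pics/{n}0.png",p[:,:,::-1]); np.savez(f"{n}0.npz",p=p,d=d,**vision.get_calibration(n))
    print(n,vision.get_calibration(n))
E
```

```text
{'clock': 0.0, 'joint_pos': array([-2.10120175e-01,  1.59082263e-01,  1.59823334e+00, -2.30477257e-05,
        1.38621540e+00, -2.10077378e-01]), 'dq': array([ 0.00032013,  0.00117605, -0.0024698 ,  0.0002332 , -0.00146738,
        0.00016373]), 'tau': array([ 1.96016467e-04, -3.96006632e+01, -3.31426942e+01, -2.07608541e-04,
        8.36965773e-03, -3.09808388e-05]), 'tool_pos': array([5.74317808e-01, 1.04764597e-04, 1.91197772e-01]), 'eef_rot': array([-8.07003418e-04,  7.07120077e-01,  7.07092821e-01, -5.36817063e-04]), 'force': array([-0.43772162, -0.20413614, -0.58579855]), 'moment': array([-0.00998417, -0.03069324, -0.04882549]), 'opening': 1.0002122074676991}
scene {'mtx': array([[473.60599585,   0.        , 322.02590892],
       [  0.        , 473.60599585, 202.09178485],
       [  0.        ,   0.        ,   1.        ]]), 'R': array([[ 0.68470942, -0.72860042, -0.0177324 ],
       [-0.3569419 , -0.31402838, -0.87976056],
       [ 0.63542544,  0.60870978, -0.47508621]]), 't': array([-0.36014795,  0.27463425,  0.99232135])}
side {'mtx': array([[435.30415337,   0.        , 316.76600591],
       [  0.        , 435.30415337, 198.61346438],
       [  0.        ,   0.        ,   1.        ]]), 'R': array([[-0.99948944,  0.02481093, -0.02013172],
       [ 0.03027168,  0.53375485, -0.84509726],
       [-0.01022225, -0.84527521, -0.53423341]]), 't': array([0.52736937, 0.03775731, 1.15375169])}
```

View pics/scene0.png

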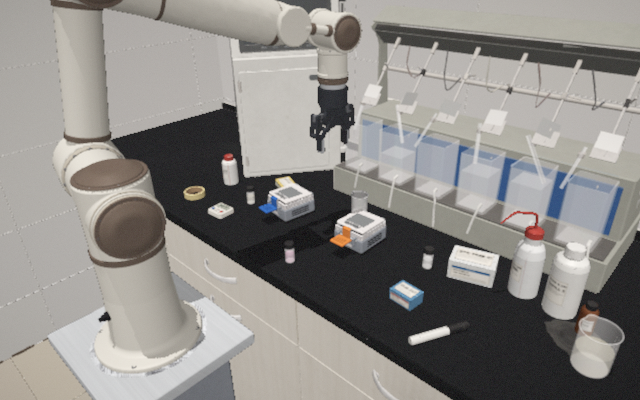

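View pics/side0.png

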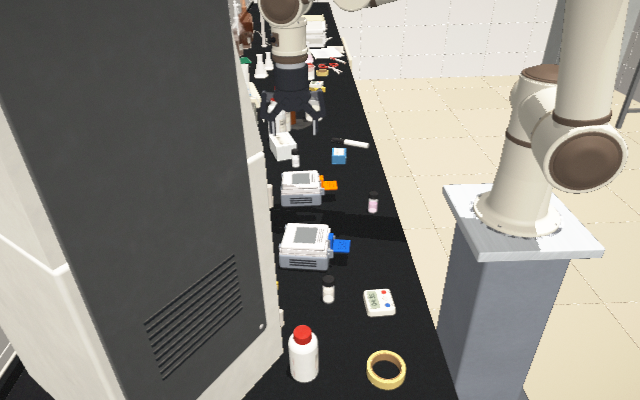

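The scene view shows the orange tab near (342,240) and the blue one near (268,208). In the side view they are at (329,185) and (342,246). Next I'll get 3D positions from the masks and depth.

```bash
cat > h.py <<'E'
import numpy as np, cv2
def load(n):
    z=np.load(n); return z['p'],z['d'],z['mtx'],z['R'],z['t']
def pts(v,u,d,K,R,t):
    zc=d[v,u]; c=np.stack([(u-K[0,2])/K[0,0]*zc,(v-K[1,2])/K[1,1]*zc,zc],1)
    return (c-t)@R
def ray(u,v,z,K,R,t):
    r=R.T@np.array([(u-K[0,2])/K[0,0],(v-K[1,2])/K[1,1],1]); c=-R.T@t
    return c+r*(z-c[2])/r[2]
E
python3 - <<'E'
from h import *
for n in("scene0.npz","side0.npz"):
    p,d,K,R,t=load(n); h=cv2.cvtColor(p,cv2.COLOR_RGB2HSV)
    for nm,lo,hi in(("orange",(5,180,120),(18,255,255)),("blue",(105,180,80),(125,255,255))):
        m=cv2.inRange(h,lo,hi); k,l,s,c=cv2.connectedComponentsWithStats(m)
        for i in range(1,k):
            if s[i,4]<40: continue
            v,u=np.where(l==i); P=pts(v,u,d,K,R,t); ok=d[v,u]>0
            P=P[ok]
            top=P[abs(P[:,2]-.045)<.006]
            print(n,nm,s[i],np.median(P,0).round(4),len(top),top.mean(0).round(4) if len(top) else '', np.ptp(top,0).round(3) if len(top) else '',ray(*c[i],.045,K,R,t).round(4))
    # everything between z .055-.075 white in region: lid tops
    v,u=np.where(d>0); P=pts(v,u,d,K,R,t)
    s=(P[:,2]>.058)&(P[:,2]<.072)&(P[:,0]>.35)&(P[:,0]<.8)&(abs(P[:,1])<.6)
    m=np.zeros(d.shape,np.uint8); m[v[s],u[s]]=255
    k,l,st,c=cv2.connectedComponentsWithStats(m)
    for i in range(1,k):
        if st[i,4]<150: continue
        vv,uu=np.where(l==i); Q=pts(vv,uu,d,K,R,t)
        print(n,'lid',st[i],Q.mean(0).round(4),cv2.minAreaRect((Q[:,:2]*1000).astype(np.float32)))
    # all objects on table
E
```

```text
scene0.npz orange [343 228   6  10  40] [ 0.506  -0.1037  0.054 ] 15 [ 0.506  -0.1015  0.0461] [0.005 0.015 0.009] [ 0.5167 -0.0936  0.045 ]
scene0.npz lid [243 157  77  11 284] [0.6941 0.3434 0.0649] ((691.358642578125, 343.2973327636719), (33.96471405029297, 259.99560546875), 50.38352966308594)
scene0.npz lid [270 184  44  20 524] [0.5486 0.15   0.0643] ((549.463134765625, 153.50157165527344), (96.04447937011719, 116.3930435180664), 82.83148193359375)
scene0.npz lid [393 193  78  33 344] [ 0.7387 -0.2147  0.0652] ((731.3018798828125, -206.1258544921875), (27.0192928314209, 242.96072387695312), 0.038151245564222336)
scene0.npz lid [337 209  49  26 714] [ 0.5607 -0.1074  0.0643] ((561.928466796875, -103.46524047851562), (119.31024932861328, 94.14261627197266), 0.47679802775382996)
scene0.npz lid [467 223  54  21 251] [ 0.7373 -0.3952  0.0649] ((737.9049072265625, -394.9501953125), (30.461496353149414, 126.98588562011719), 12.566317558288574)
scene0.npz lid [512 264  31  15 159] [ 0.6294 -0.5213  0.065 ] ((634.60205078125, -518.6430053710938), (31.17876434326172, 63.363338470458984), 13.787991523742676)
side0.npz blue [329 233  22  20 261] [0.4799 0.1695 0.044 ] 215 [0.4775 0.1693 0.0438] [0.042 0.048 0.011] [0.4799 0.1668 0.045 ]
side0.npz lid [280 170  43  21 682] [ 0.5696 -0.0971  0.0658] ((566.5465698242188, -104.08767700195312), (115.62202453613281, 95.25238800048828), 0.8923709988594055)
side0.npz lid [ 278  223   55   29 1216] [0.5558 0.1609 0.0659] ((554.3017578125, 155.8820343017578), (93.51448059082031, 117.79402160644531), 84.26374816894531)
side0.npz lid [218 332  63  68 399] [0.6445 0.4963 0.0653] ((642.6795043945312, 493.8761901855469), (148.93597412109375, 3.083526611328125), 54.10393142700195)
side0.npz lid [288 343  30  18 168] [0.5604 0.4777 0.0651] ((560.7555541992188, 472.9286804199219), (48.50452423095703, 24.09002113342285), 3.280350923538208)
```

Run:
```python
import cv2
a=cv2.imread("pics/scene0.png"); cv2.imwrite("pics/scene0z.png",cv2.resize(a[170:310,220:460],None,fx=3.3,fy=3.3,interpolation=cv2.INTER_CUBIC))
a=cv2.imread("pics/side0.png"); cv2.imwrite("pics/side0z.png",cv2.resize(a[120:310,250:420],None,fx=3.1,fy=3.1,interpolation=cv2.INTER_CUBIC))
```

```text
(no output)
```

View pics/scene0z.png

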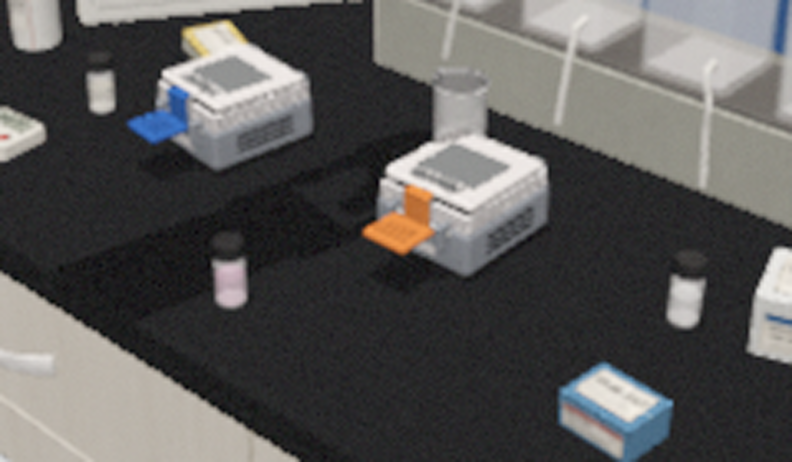

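View pics/side0z.png

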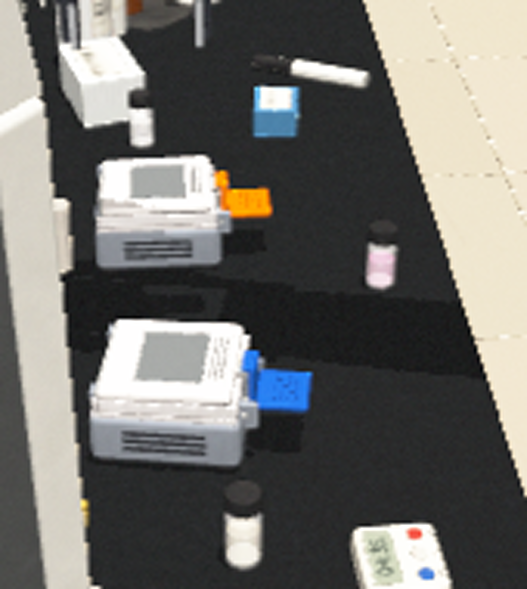

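Run:
```python
from h import *
for n,pp in(("scene0.npz",(342,240)),("side0.npz",(329,185))):
    p,d,K,R,t=load(n); h=cv2.cvtColor(p,cv2.COLOR_RGB2HSV)
    print(h[pp[1],pp[0]])
    m=cv2.inRange(h,(5,140,90),(22,255,255)); k,l=cv2.connectedComponents(m)
    i=l[pp[1],pp[0]]; v,u=np.where(l==i); P=pts(v,u,d,K,R,t)
    top=abs(P[:,2]-.045)<.006
    T=P[top]; print(n,len(P),len(T),T.mean(0).round(4),cv2.minAreaRect((T[:,:2]*1000).astype(np.float32)))
    print('raycast', cv2.minAreaRect(np.array([ray(a,b,.045,K,R,t)[:2]*1000 for a,b in zip(u[top],v[top])],np.float32)))
# holder lid orientations from both clouds merged (lid top) at z .066 raycast
    for c,(x,y) in (("o",(.56,-.104)),("b",(.55,.155))):
        v,u=np.where(d>0); P=pts(v,u,d,K,R,t)
        s=(P[:,2]>.04)&(P[:,2]<.075)&(abs(P[:,0]-x)<.13)&(abs(P[:,1]-y)<.08)&(P[:,0]>.51)
        print(c,'box',P[s].min(0).round(3),P[s].max(0).round(3),cv2.minAreaRect((P[s][:,:2]*1000).astype(np.float32)))
```

```text
[ 14 179 216]
scene0.npz 231 158 [ 0.487  -0.105   0.0428] ((488.06903076171875, -104.37088012695312), (44.508060455322266, 42.952476501464844), 2.0618717670440674)
raycast ((487.9612731933594, -107.36300659179688), (54.942420959472656, 41.29271697998047), 1.4925086498260498)
o box [ 0.51  -0.153  0.04 ] [ 0.69  -0.024  0.07 ] ((603.2843017578125, -95.89511108398438), (199.08078002929688, 109.42788696289062), 12.174210548400879)
b box [0.51  0.101 0.04 ] [0.611 0.209 0.069] ((555.9037475585938, 153.57347106933594), (98.3469467163086, 103.63056945800781), 82.83148193359375)
[ 17 255 253]
side0.npz 172 123 [ 0.4899 -0.1004  0.0437] ((491.2251281738281, -104.07767486572266), (45.138492584228516, 41.3326416015625), 86.45301818847656)
raycast ((491.7149353027344, -98.46017456054688), (43.69868469238281, 41.61518096923828), 86.57952880859375)
o box [ 0.511 -0.152  0.04 ] [ 0.625 -0.052  0.07 ] ((568.2987670898438, -101.91986083984375), (114.12576293945312, 98.00102996826172), 2.4665472507476807)
b box [0.51  0.105 0.04 ] [0.617 0.209 0.07 ] ((559.8230590820312, 156.89218139648438), (94.80262756347656, 106.492431640625), 83.56344604492188)
```

Run:
```python
from h import *
from station import env, vision
c=vision.get_calibration("wrist"); print('wristcam',-c['R'].T@c['t'], 'axis',c['R'][2])
for n in("scene0.npz","side0.npz"):
    p,d,K,R,t=load(n); v,u=np.where(d>0); P=pts(v,u,d,K,R,t)
    for z0,z1 in((.08,.15),(.15,.25),(.25,.4)):
        s=(P[:,2]>z0)&(P[:,2]<z1)&(abs(P[:,1]+.104)<.08)&(P[:,0]>.63)
        print(n,z0,np.percentile(P[s][:,0],[0,2,10]).round(3) if s.any() else None)
p,d,K,R,t=load("scene0.npz")
print('vial0',ray(290,262,0,K,R,t),'beaker',ray(360,212,0.0,K,R,t))
```

```text
wristcam [0.57583667 0.0707807  0.37333759] axis [-0.00221342 -0.27784362 -0.96062377]
scene0.npz 0.08 [0.713 0.726 0.739]
scene0.npz 0.15 [0.743 0.746 0.748]
scene0.npz 0.25 [0.805 0.813 0.823]
side0.npz 0.08 None
side0.npz 0.15 None
side0.npz 0.25 None
vial0 [ 0.37099186 -0.03357861  0.        ] beaker [ 0.68910159 -0.0038431   0.        ]
```

Call:
drive_tool(targets=[[0,0,5,0,0,-0.18],[0,0,5,0,0,-0.18],[0,0,5,0,0,-0.18],[0,0,5,0,0,-0.18],[0,0,5,0,0,-0.18],[0,0,5,0,0,-0.18],[0,0,5,0,0,-0.18],[0,0,5,0,0,-0.18]], grip=255, newtons=20)

```text
clock: 1.1
tool_pos: [0.5745, 0.0001, 0.1514]
eef_rot: [-0.001, 0.062, 0.998, 0.0]
force: [-1.0, -0.9, -0.7]
opening: -0.0
```

Call:
drive_tool(targets=[[0,0,0,0,0,-0.15],[16,-17,9,0,0,0],[16,-17,9,0,0,0],[16,-17,9,0,0,0],[16,-17,9,0,0,0],[16,-17,9,0,0,0],[16,-17,9,0,0,0],[0,0,0,0,0,0]])

```text
clock: 2.1
tool_pos: [0.4794, -0.1041, 0.0971]
eef_rot: [-0.001, -0.009, 1.0, 0.001]
force: [-0.7, -0.3, 0.1]
opening: -0.001
```

Run:
```python
from station import env, vision
import cv2, numpy as np
s=env.state();print(s['tool_pos'],s['eef_rot'],s['force'])
out=[]
for n in ("scene","side","wrist"):
    c=vision.get_calibration(n)
    p,d=vision.grab_frame(n); np.savez(f"{n}1.npz",p=p,d=d,**c)
    if n=="wrist": cv2.imwrite("pics/wrist1.png",p[:,:,::-1])
    else:
        b=(180,300,280,420) if n=="scene" else (120,240,250,390)
        out.append(cv2.resize(p[b[0]:b[1],b[2]:b[3],::-1],(560,480)[:2] if 0 else (400,343)))
cv2.imwrite("pics/both1.png",np.hstack(out)); print(c)
```

```text
[ 0.47942599 -0.10408098  0.09705872] [-1.17784121e-03 -8.57201047e-03  9.99962404e-01  5.68669133e-04] [-0.6939263  -0.33235732  0.10744778]
{'mtx': array([[309.70691629,   0.        , 323.87122134],
       [  0.        , 309.70691629, 203.03569648],
       [  0.        ,   0.        ,   1.        ]]), 'R': array([[-1.82546742e-02,  9.99833320e-01, -3.16310126e-04],
       [ 9.60634768e-01,  1.76267112e-02,  2.77254650e-01],
       [ 2.77214013e-01,  4.75733479e-03, -9.60796419e-01]]), 't': array([ 0.11231552, -0.47145849,  0.15559725])}
```

View pics/both1.png

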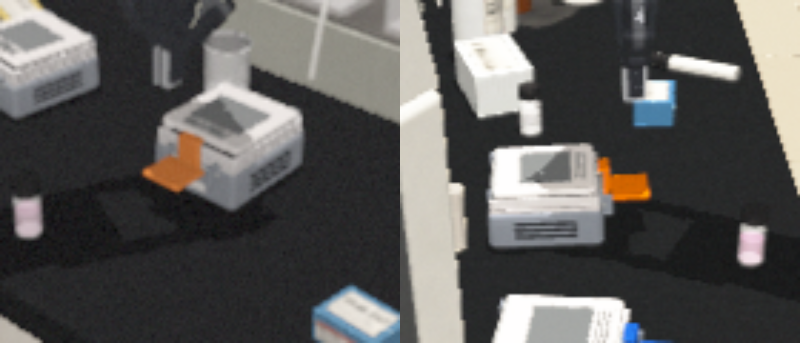

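View pics/wrist1.png

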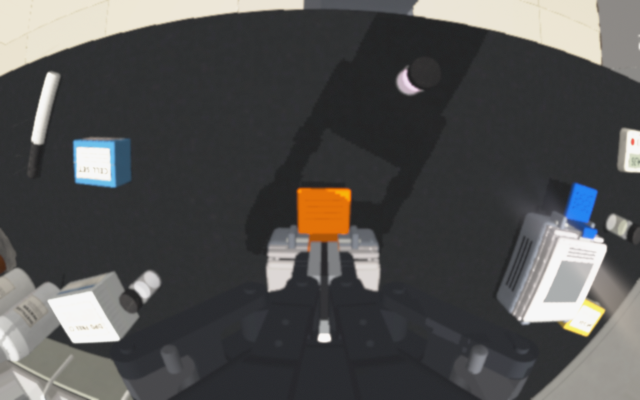

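Run:
```python
from h import *
p,d,K,R,t=load("wrist1.npz"); C=-R.T@t; f=K[0,0]
def wray(u,v,z):
    a,b=u-K[0,2],v-K[1,2]; r=np.hypot(a,b); th=r/f
    q=np.array([a/r*np.sin(th),b/r*np.sin(th),np.cos(th)]) if r else np.array([0,0,1.])
    w=R.T@q; return C+w*(z-C[2])/w[2]
print(C)
h=cv2.cvtColor(p,cv2.COLOR_RGB2HSV); m=cv2.inRange(h,(5,200,200),(20,255,255))
v,u=np.where(m>0); s=(abs(u-324)<40)&(v<236)&(v>180); u,v=u[s],v[s]; print(u.min(),u.max(),v.min(),v.max())
print(cv2.minAreaRect(np.array([wray(a,b,.045)[:2]*1000 for a,b in zip(u,v)],np.float32)))
for q in((298,188),(350,188),(324,211)):
    print(wray(*q,.045).round(4))
# depth-based scene & side re-check unoccluded now
for n,pp in(("scene1.npz",(342,240)),("side1.npz",(329,185))):
    p,d,K,R,t=load(n); h=cv2.cvtColor(p,cv2.COLOR_RGB2HSV)
    m=cv2.inRange(h,(5,140,90),(22,255,255)); k,l=cv2.connectedComponents(m)
    i=l[pp[1],pp[0]]; v,u=np.where(l==i); P=pts(v,u,d,K,R,t); T=P[(abs(P[:,2]-.045)<.006)&(P[:,0]<.505)]
    print(n,T.mean(0).round(4),T.min(0).round(3),T.max(0).round(3))
```

```text
[ 0.41181596 -0.10472676  0.28024687]
298 350 189 233
((486.7115478515625, -103.27794647216797), (36.91221237182617, 40.946537017822266), 1.0481818914413452)
[ 0.4678 -0.124   0.045 ]
[ 0.4671 -0.0834  0.045 ]
[ 0.4863 -0.1033  0.045 ]
scene1.npz [ 0.4843 -0.1056  0.0426] [ 0.464 -0.127  0.039] [ 0.505 -0.084  0.051]
side1.npz [ 0.4882 -0.1004  0.0438] [ 0.47  -0.125  0.039] [ 0.505 -0.081  0.047]
```

Call:
drive_tool(targets=[[-3,0.5,8,0,0,0],[0,0,8,0,0,0],[0,0,8,0,0,0],[0,0,8,0,0,0],[0,0,8,0,0,0],[0,0,6,0,0,0],[0,0,2,0,0,0],[0,0,0,0,0,0]])

```text
clock: 3.25
tool_pos: [0.484, -0.1033, 0.0502]
eef_rot: [0.0, -0.01, 1.0, 0.0]
force: [-0.1, -0.5, -0.3]
opening: 0.006
```

Call:
drive_tool(targets=[[0,0,1,0,0,0],[0,0,1,0,0,0],[0,0,1,0,0,0],[0,0,1,0,0,0],[0,0,1,0,0,0],[0,0,1,0,0,0],[0,0,1,0,0,0],[0,0,0,0,0,0]])

```text
clock: 4.25
tool_pos: [0.4839, -0.1032, 0.0431]
eef_rot: [-0.0, -0.01, 1.0, 0.0]
force: [0.2, -0.1, 0.3]
opening: 0.002
```

Call:
drive_tool(targets=[[0,0,1,0,0,0],[0,0,1,0,0,0],[0,0,1,0,0,0],[0,0,0.5,0,0,0],[0,0,0.5,0,0,0],[0,0,0,0,0,0],[0,0,0,0,0,0],[0,0,0,0,0,0]])

```text
clock: 5.25
tool_pos: [0.484, -0.1033, 0.0392]
eef_rot: [0.0, -0.01, 1.0, -0.0]
force: [0.4, 0.2, -0.0]
opening: -0.001
```

```bash
cat > look.py <<'E'
import sys
from station import env, vision
import cv2, numpy as np
k=sys.argv[1]
s=env.state();print(s['clock'],s['tool_pos'],s['force'])
out=[]
for n in ("scene","side"):
    c=vision.get_calibration(n)
    p,d=vision.grab_frame(n); np.savez(f"{n}{k}.npz",p=p,d=d,**c)
    b=(150,290,280,420) if n=="scene" else (110,230,250,370)
    out.append(cv2.resize(p[b[0]:b[1],b[2]:b[3],::-1],(400,400),interpolation=cv2.INTER_CUBIC))
cv2.imwrite(f"pics/both{k}.png",np.hstack(out))
E
python3 look.py 2
```

```text
5.25 [ 0.48397477 -0.10330458  0.03923791] [ 0.36286933  0.15800874 -0.02434897]
```

View pics/both2.png

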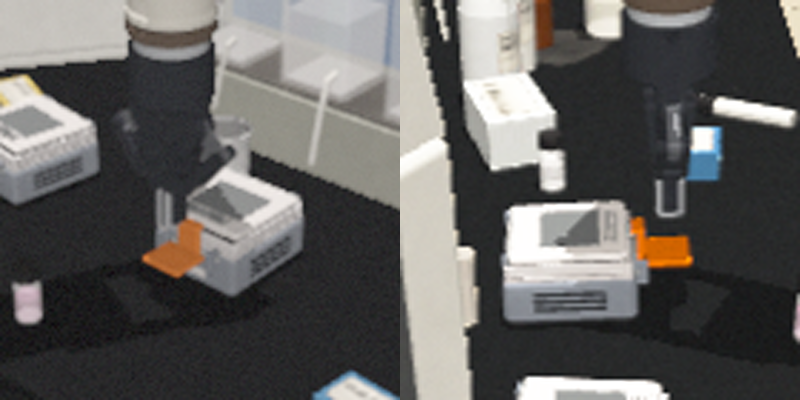

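Run:
```python
from h import *
from station import env
tcp=env.state()['tool_pos']
Ps=[];px=[(339.5,230),(331,174.5)]
for n in("scene2.npz","side2.npz"):
    p,d,K,R,t=load(n); Pm=K@np.c_[R,t]; Ps.append(Pm)
    for X in (tcp,np.array([.4865,-.1035,.045])):
        q=Pm@np.r_[X,1]; print(n,(q[:2]/q[2]).round(1))
X=cv2.triangulatePoints(Ps[0],Ps[1],np.array(px[0],float).reshape(2,1),np.array(px[1],float).reshape(2,1)); print((X[:3]/X[3]).T)
for n,pp in(("scene2.npz",(342,238)),("side2.npz",(331,185))):
    p,d,K,R,t=load(n)
    for du in (-2,0,2):
      for dv in range(-16,8,3):
        v,u=np.array([pp[1]+dv]),np.array([pp[0]+du]); print(u[0],v[0],p[v[0],u[0]],pts(v,u,d,K,R,t).round(3)[0])
```

```text
scene2.npz [339.8 240.9]
scene2.npz [340.5 238.6]
side2.npz [331.2 185.8]
side2.npz [330.3 184. ]
[[ 0.48326882 -0.10404257  0.07368587]]
340 222 [77 77 80] [ 0.474 -0.113  0.104]
340 225 [79 82 84] [ 0.478 -0.109  0.092]
340 228 [110 108 110] [ 0.476 -0.111  0.085]
340 231 [117 121 125] [ 0.51  -0.081  0.048]
340 234 [149 124 112] [ 0.507 -0.084  0.041]
340 237 [169  99  48] [ 0.497 -0.092  0.04 ]
340 240 [171  97  44] [ 0.483 -0.104  0.043]
340 243 [168  95  43] [ 0.473 -0.113  0.042]
342 222 [46 47 51] [ 0.478 -0.115  0.103]
342 225 [49 49 51] [ 0.478 -0.116  0.095]
342 228 [124  96  87] [ 0.478 -0.116  0.086]
342 231 [162 122 101] [ 0.516 -0.083  0.046]
342 234 [161 116  89] [ 0.51  -0.088  0.042]
342 237 [167  97  47] [ 0.501 -0.096  0.04 ]
342 240 [173 100  51] [ 0.488 -0.107  0.042]
342 243 [170  99  48] [ 0.478 -0.115  0.041]
344 222 [45 47 49] [ 0.484 -0.117  0.101]
344 225 [52 46 48] [ 0.488 -0.114  0.09 ]
344 228 [177 108  59] [ 0.508 -0.096  0.064]
344 231 [177 102  48] [ 0.506 -0.098  0.057]
344 234 [178 106  53] [ 0.509 -0.096  0.045]
344 237 [166  95  43] [ 0.502 -0.10
[... 437 characters left out ...]
001]
331 169 [49 52 56] [ 0.485 -0.092  0.099]
331 172 [45 47 50] [ 0.485 -0.089  0.091]
331 175 [76 75 76] [ 0.478 -0.235 -0.   ]
331 178 [41 41 43] [ 0.479 -0.216  0.   ]
331 181 [195  92   0] [ 0.484 -0.12   0.045]
331 184 [201  97   0] [ 0.484 -0.104  0.044]
331 187 [204  96   0] [ 0.485 -0.086  0.045]
331 190 [72 41 26] [ 0.482 -0.144  0.001]
333 169 [104 103 107] [ 0.48  -0.092  0.098]
333 172 [ 99 100 103] [ 0.48  -0.089  0.091]
333 175 [56 58 57] [ 0.472 -0.231  0.002]
333 178 [41 42 41] [ 0.473 -0.218 -0.001]
333 181 [198  95   0] [ 0.478 -0.122  0.044]
333 184 [209  98   0] [ 0.479 -0.1    0.046]
333 187 [205  97   0] [ 0.48  -0.089  0.044]
333 190 [68 39 24] [ 0.476 -0.147 -0.001]
```

Run:
```python
from station import env, vision
import cv2, numpy as np
p,d=vision.grab_frame("wrist"); cv2.imwrite("pics/wrist2.png",p[:,:,::-1])
a=np.load("scene2.npz")['p'];b=np.load("side2.npz")['p']
cv2.imwrite("pics/z2.png",np.hstack([cv2.resize(a[205:255,315:365,::-1],(400,400),interpolation=0),cv2.resize(b[150:200,305:355,::-1],(400,400),interpolation=0)]))
```

```text
(no output)
```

View pics/z2.png

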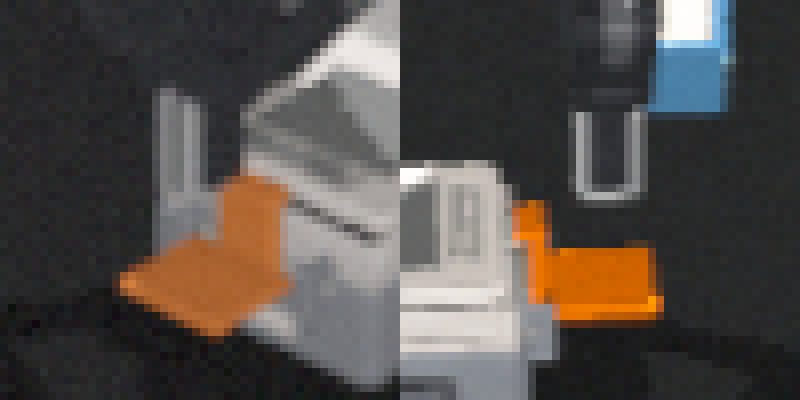

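View pics/wrist2.png

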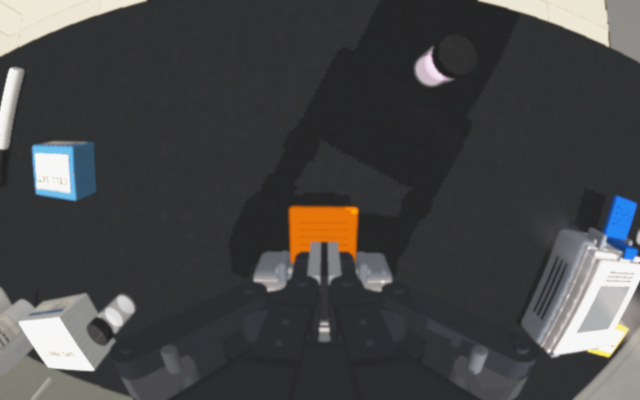

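The images triangulate the real finger end at about z 0.074, but the reported TCP is at 0.039. So the fingers end about 35 mm short of the reported TCP, which explains why I felt no force. x and y agree. I'll keep going down, guided by force.

Call:
drive_tool(targets=[[0,0,3,0,0,0],[0,0,3,0,0,0],[0,0,3,0,0,0],[0,0,3,0,0,0],[0,0,3,0,0,0],[0,0,3,0,0,0],[0,0,2,0,0,0],[0,0,0,0,0,0]])

```text
clock: 6.4
tool_pos: [0.4838, -0.1032, 0.019]
eef_rot: [-0.0, -0.01, 1.0, 0.0]
force: [-0.3, 0.1, 0.4]
opening: 0.004
```

```bash
python3 look.py 3
```

```text
6.4 [ 0.48381997 -0.1032175   0.0190215 ] [-0.33239731  0.13397023  0.36211428]
```

View pics/both3.png

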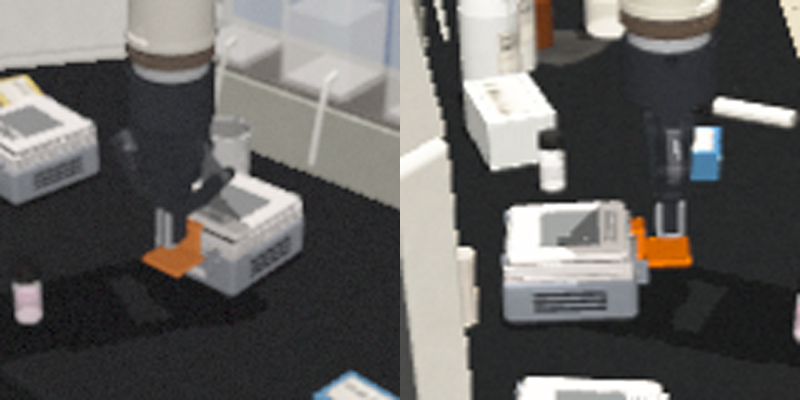

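The fingertips are now just above the pad and centred on it in the side view, around (671,240). I'll continue slowly.

Call:
drive_tool(targets=[[0,0,1,0,0,0],[0,0,1,0,0,0],[0,0,1,0,0,0],[0,0,1,0,0,0],[0,0,1,0,0,0],[0,0,1,0,0,0],[0,0,1,0,0,0],[0,0,1,0,0,0]])

```text
clock: 7.5
tool_pos: [0.484, -0.1033, 0.0111]
eef_rot: [0.0, -0.01, 1.0, -0.0]
force: [-0.7, 0.7, 0.1]
opening: -0.001
```

Call:
drive_tool(targets=[[0,0,0.7,0,0,0],[0,0,0.7,0,0,0],[0,0,0.7,0,0,0],[0,0,0.7,0,0,0],[0,0,0.7,0,0,0],[0,0,0.5,0,0,0],[0,0,0,0,0,0],[0,0,0,0,0,0]])

```text
clock: 8.5
tool_pos: [0.484, -0.1033, 0.0072]
eef_rot: [0.0, -0.01, 1.0, -0.0]
force: [-1.1, -0.3, 0.0]
opening: -0.001
```

Call:
drive_tool(targets=[[0,0,0.7,0,0,0],[0,0,0.7,0,0,0],[0,0,0.7,0,0,0],[0,0,0.7,0,0,0],[0,0,0.7,0,0,0],[0,0,0.5,0,0,0],[0,0,0,0,0,0],[0,0,0,0,0,0]])

```text
clock: 9.5
tool_pos: [0.4838, -0.1033, 0.0032]
eef_rot: [-0.0, -0.01, 1.0, 0.0]
force: [-3.1, 0.5, 3.3]
opening: -0.001
```

```bash
python3 look.py 4;  python3 - <<'E'
import cv2, numpy as np
a=np.load("scene4.npz")['p'];b=np.load("side4.npz")['p']
cv2.imwrite("pics/z4.png",np.hstack([cv2.resize(a[205:255,315:365,::-1],(400,400),interpolation=0),cv2.resize(b[150:200,305:355,::-1],(400,400),interpolation=0)]))
E
```

```text
9.5 [ 0.48377753 -0.1032794   0.00318847] [-3.1191964   0.48231752  3.25191845]
```

View pics/z4.png

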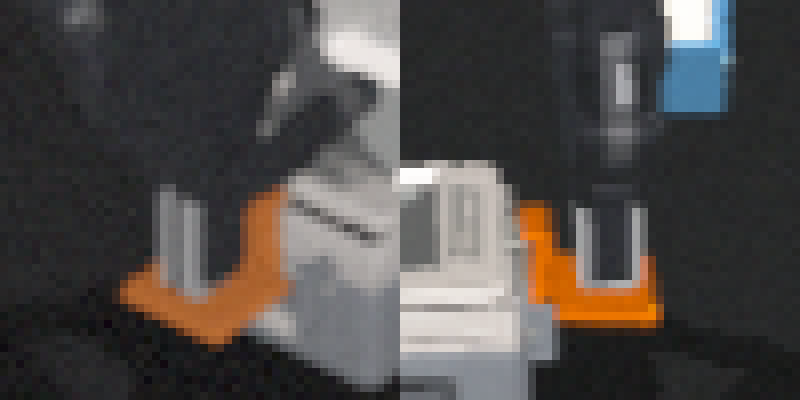

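Contact is made, 3 N on the pad. The −x component fits the pad sliding forward as it tilts, so I'll follow it while pressing on.

Call:
drive_tool(targets=[[0.3,0,0.7,0,0,0],[0.3,0,0.7,0,0,0],[0.3,0,0.7,0,0,0],[0.3,0,0.7,0,0,0],[0.3,0,0.6,0,0,0],[0,0,0,0,0,0],[0,0,0,0,0,0],[0,0,0,0,0,0]])

```text
clock: 10.6
tool_pos: [0.4829, -0.1036, 0.0001]
eef_rot: [0.0, -0.01, 1.0, -0.0]
force: [2.4, 0.4, 4.2]
opening: -0.003
```

```bash
python3 look.py 5
```

```text
10.6 [ 4.82909431e-01 -1.03576320e-01  6.91760627e-05] [2.38998918 0.43613476 4.23547707]
```

View pics/both5.png

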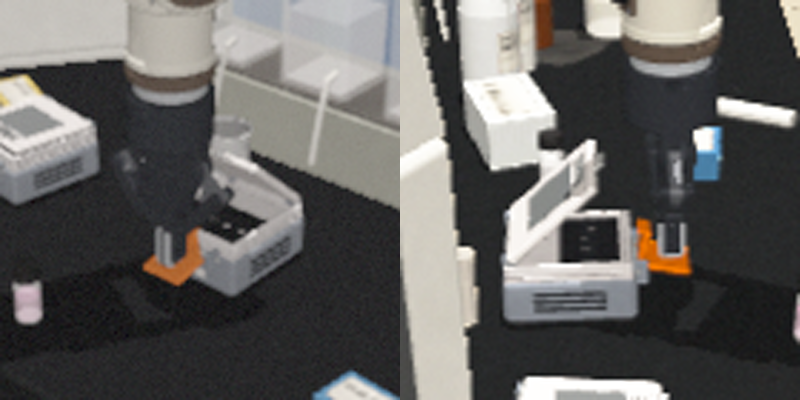

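The lid has sprung up: in the side view its edge is at (597,150), about 0.75 rad. Next I'll raise the fingers clear, staying in front of the lid.

Call:
drive_tool(targets=[[1,0,-5,0,0,0],[2,0,-10,0,0,0],[2,0,-12,0,0,0],[2,0,-12,0,0,0],[1,0,-12,0,0,0],[0,0,-12,0,0,0],[0,0,-12,0,0,0],[0,0,-5,0,0,0]])

```text
clock: 11.7
tool_pos: [0.475, -0.1037, 0.0809]
eef_rot: [0.001, -0.01, 1.0, -0.0]
force: [-0.8, -0.4, -0.5]
opening: -0.002
```

```bash
python3 look.py 6
python3 - <<'E'
from h import *
for n in("scene6.npz","side6.npz"):
    p,d,K,R,t=load(n); v,u=np.where(d>0); P=pts(v,u,d,K,R,t)
    s=(P[:,2]>.075)&(P[:,2]<.18)&(P[:,0]>.52)&(P[:,0]<.64)&(P[:,1]>-.155)&(P[:,1]<-.055)
    Q=P[s]
    if len(Q):
        i=np.argsort(Q[:,0])[:8]; print(n,len(Q),Q[i].round(3)); 
        print('ang',np.degrees(np.arctan2(Q[:,2]-.064,.617-Q[:,0])).mean())
E
```

```text
11.7 [ 0.47501927 -0.10373186  0.0809058 ] [-0.7937251  -0.43271203 -0.53589495]
scene6.npz 184 [[ 0.536 -0.096  0.129]
 [ 0.537 -0.111  0.128]
 [ 0.538 -0.107  0.13 ]
 [ 0.538 -0.101  0.127]
 [ 0.538 -0.097  0.129]
 [ 0.538 -0.107  0.126]
 [ 0.539 -0.103  0.128]
 [ 0.539 -0.1    0.129]]
ang 36.36204129192078
side6.npz 406 [[ 0.54  -0.107  0.132]
 [ 0.541 -0.102  0.131]
 [ 0.541 -0.099  0.13 ]
 [ 0.541 -0.095  0.129]
 [ 0.543 -0.111  0.13 ]
 [ 0.543 -0.106  0.129]
 [ 0.543 -0.1    0.13 ]
 [ 0.543 -0.096  0.128]]
ang 44.79940756454587
```

View pics/both6.png

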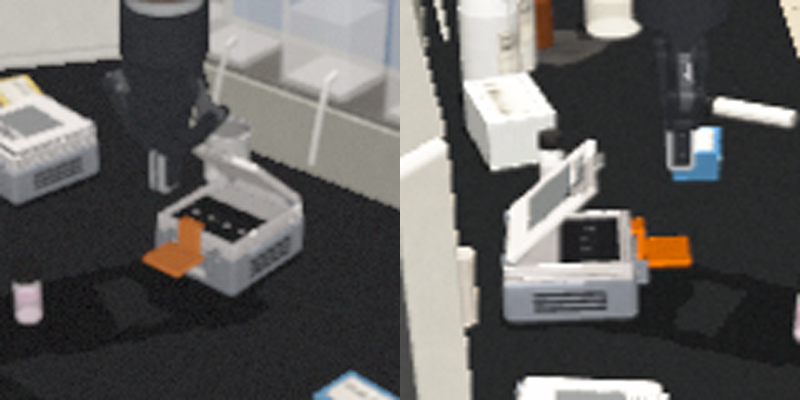

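Lid tongue measured at (0.541, −0.104, 0.130), which matches 0.75 rad. I'll push it back along its arc, rising with it.

Call:
drive_tool(targets=[[-10,0,0,0,0,0],[-10,0,0,0,0,0],[-10,0,0,0,0,0],[-10,0,0,0,0,0],[-8,0,0,0,0,0],[-6,0,-3,0,0,0],[-6,0,-4,0,0,0],[-6,0,-5,0,0,0]])

```text
clock: 12.8
tool_pos: [0.5408, -0.1022, 0.0922]
eef_rot: [0.0, -0.01, 1.0, -0.0]
force: [-0.3, -0.1, -0.6]
opening: -0.002
```

Call:
drive_tool(targets=[[-6,0,-4,0,0,0],[-6,0,-4,0,0,0],[-6,0,-3,0,0,0],[-6,0,-3,0,0,0],[-6,0,-2,0,0,0],[-6,0,-2,0,0,0],[-6,0,-1,0,0,0],[0,0,0,0,0,0]])

```text
clock: 13.8
tool_pos: [0.5829, -0.1014, 0.1108]
eef_rot: [0.0, -0.01, 1.0, -0.0]
force: [-0.1, -0.2, 0.2]
opening: -0.002
```

```bash
python3 look.py 7
```

```text
13.8 [ 0.58287201 -0.10141024  0.11084614] [-0.14627473 -0.16922749  0.15448257]
```

View pics/both7.png

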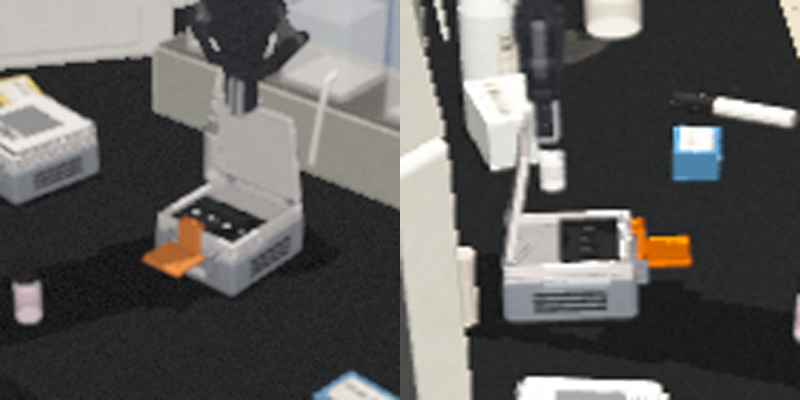

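The lid is now near upright, about 1.4 rad. I'll keep pushing past the tipping point.

Call:
drive_tool(targets=[[-5,0,-1,0,0,0],[-5,0,0,0,0,0],[-5,0,0,0,0,0],[-5,0,0,0,0,0],[-5,0,1,0,0,0],[-5,0,1,0,0,0],[-5,0,1,0,0,0],[0,0,0,0,0,0]])

```text
clock: 14.9
tool_pos: [0.6177, -0.1007, 0.1086]
eef_rot: [-0.0, -0.01, 1.0, 0.0]
force: [-0.4, 0.2, -0.0]
opening: -0.004
```

```bash
python3 look.py 8
```

```text
14.9 [ 0.61766567 -0.10068535  0.10860366] [-0.41929264  0.21278346 -0.03443524]
```

View pics/both8.png

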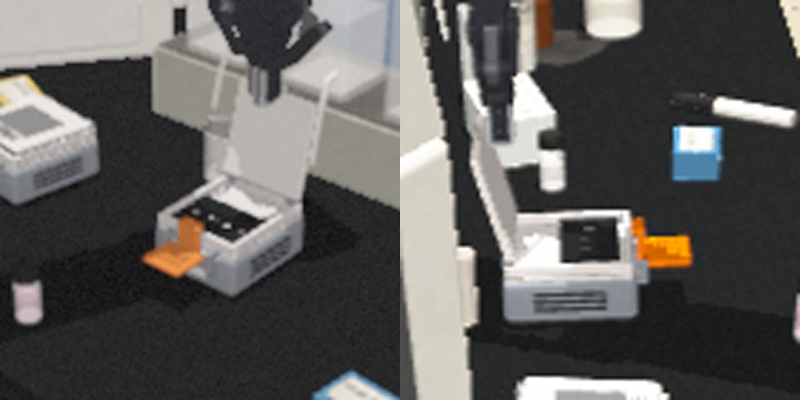

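The lid leans back beyond upright in both views. I'll retreat up and forward, then check the angle.

Call:
drive_tool(targets=[[4,0,-2,0,0,0],[10,0,-6,0,0,0],[14,0,-12,0,0,0],[14,0,-14,0,0,0],[14,0,-14,0,0,0],[14,0,-14,0,0,0],[8,0,-8,0,0,0],[0,0,0,0,0,0]])

```text
clock: 16.0
tool_pos: [0.5395, -0.1024, 0.1797]
eef_rot: [0.001, -0.009, 1.0, -0.0]
force: [1.3, -0.7, -0.3]
opening: -0.001
```

```bash
python3 look.py 9
python3 - <<'E'
from h import *
for n in("scene9.npz","side9.npz"):
    p,d,K,R,t=load(n); v,u=np.where(d>0); P=pts(v,u,d,K,R,t)
    s=(P[:,2]>.08)&(P[:,2]<.15)&(P[:,0]>.59)&(P[:,0]<.67)&(P[:,1]>-.145)&(P[:,1]<-.06)
    Q=P[s]
    if len(Q)>20:
        a=np.polyfit(Q[:,2],Q[:,0],1); print(n,len(Q),'angle',np.pi/2+np.arctan(a[0]),'zmax',Q[:,2].max(),'resid',np.std(Q[:,0]-np.polyval(a,Q[:,2])))
    h=cv2.cvtColor(p,cv2.COLOR_RGB2HSV); m=cv2.inRange(h,(5,140,90),(22,255,255))
    k,l,st,c=cv2.connectedComponentsWithStats(m)
    v,u=np.where((m>0)&(d>0)); P=pts(v,u,d,K,R,t); T=P[(abs(P[:,2]-.045)<.006)&(P[:,0]>.45)&(P[:,0]<.505)&(abs(P[:,1]+.1)<.04)]
    print('pad',T.mean(0).round(4),T.min(0).round(3),T.max(0).round(3))
E
```

```text
16.0 [ 0.53947794 -0.10240638  0.1797043 ] [ 1.26562088 -0.72302296 -0.31752286]
scene9.npz 704 angle 1.8478481318999975 zmax 0.14992709239843796 resid 0.002218223743251539
pad [ 0.4846 -0.1056  0.0427] [ 0.465 -0.127  0.04 ] [ 0.505 -0.083  0.05 ]
side9.npz 185 angle 1.8626277239989164 zmax 0.14996585871019585 resid 0.0025511639535216886
pad [ 0.4879 -0.1002  0.0439] [ 0.47  -0.13   0.039] [ 0.505 -0.082  0.049]
```

View pics/both9.png

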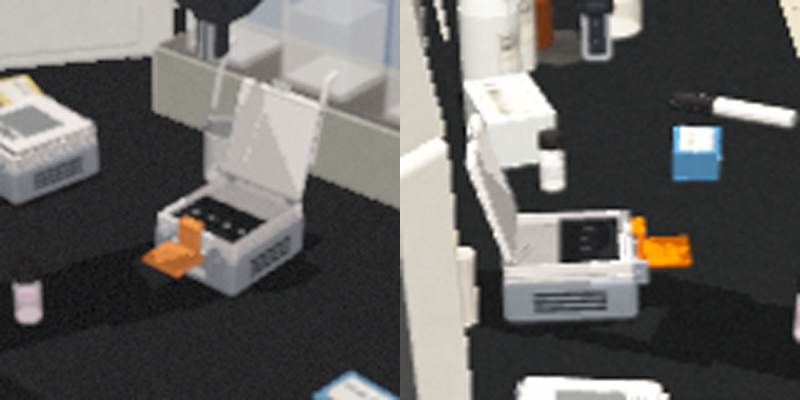

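The lid measures 1.85 and 1.86 rad in the two views, so it is on its stop. The pad hasn't moved beyond measurement noise, and the fingers are clear. I'm handing in.

```bash
python3 -c "
from station import env
print(env.sign_off())"
```

```text
the job is handed in; nothing more can be done
None
```

The orange holder is open and the job is handed in, at about 16 s of the 38 s allowed. I pressed the orange tab with closed fingertips until the lid sprang up. The highest force I read was about 4 N upward, with up to 3 N sideways. I then pushed the lid back past upright and withdrew the arm.

**Last checks, with the robot touching nothing:**
- **Lid:** it rests by itself at 1.85 rad in the scene view and 1.86 rad in the side view, which is its stop.
- **Orange holder:** the tab pad measures within 0.5 mm of where it was before pressing, so the holder did not move.
- **Blue holder and small items:** I never went near them. The blue lid looks shut in the last scene view. I did not measure the small items again, but those visible in the last views stand where they were.

**Disagreement:** the real fingertips were about 35 mm short of the reported TCP. I spotted this in the camera images when the first descent met no force. From there I judged heights from the images and the force readings.

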